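# Get the floor brush out of the under-sink drawer

## Task

Pull the white drawer of the low dark grey metal unit out to its stop and leave it open. Then take the wooden-backed floor brush out of it: the brush is longer than the opening and its rear end lies under the unit's top, so raise its front end and draw it out on the slant, over the drawer front. Finish while still holding the whole brush still in the gripper, at least 7 cm clear above the top of the unit and touching nothing else, and do not disturb the bottle, mug, jar and strainer standing about.

Things in the scene. Friction and masses are not known exactly. Their poses are not given: they have to be found in the camera images.
- unit: Fixed low dark grey aluminium cabinet shell, 310 long (its x) x 210 wide (its y) x 130 high. Origin: on the base surface, in the middle of the open front face, which looks along its -x axis, to the robot's right (roughly world -y); the shell runs from x = 0 to x = 310. Its top is a 15 mm sheet, underside 115 and upper side 130 above the base, front edge at x = 0. Holds one drawer.
- drawer (a joint): Slide of the white drawer, m: 0 shut, 0.18 at its stop, growing as it comes out along the unit's -x. It starts shut or up to 12 mm open and moves with about 2 N of friction. At the stop the opening between the front panel and the front edge of the unit's top is 180 mm long and 170 wide.
- drawer_floor (a point): Middle of the front edge of the drawer's inner floor, where it meets the front panel; 20 above the base. From here the inner room runs 284 along the unit's x and 85 to either side. Front panel: 15 thick, 210 wide, top edge 95 above the base. Side and rear walls: 6 thick, top edge 80 above the base.
- handle (a point): Middle of the drawer's black bar handle: a round bar 12 thick, straight for 110 along the unit's y, 85 above the base, its axis 45 in front of the front panel (39 free between bar and panel; open from above).
- brush: Floor brush, 250 long (its x) x 44 wide (its y) x 40 high, 0.15 to 0.23 kg, lying bristles down on the drawer floor, about parallel to the drawer. Origin: on the underside (tips of the bristles) at the middle of the end next to the drawer front; +x runs along the brush into the drawer, z up out of the wooden back. Wooden back: a full-length block from 22 to 40 above the underside, to be gripped across its 44 width; stiff bristle block below it 222 x 37.
- brush_front (a point): Centre of the brush's end that is nearest the drawer front, half way up (20 above the underside, above the origin).
- brush_rear (a point): Centre of the brush's other end, half way up (250 from the origin along +x).
- bottle: Bystander: purple plastic bottle with white cap, 70 across, 230 high. Origin: centre of its underside.
- mug: Bystander: red plastic bath mug, 100 across, 100 high, handle to +y. Origin: centre of its underside.
- jar: Bystander: yellow jar with green lid, 80 across, 100 high. Origin: centre of its underside.
- strainer: Bystander: dark hard silicone sink strainer, 72 across, 26 high. Origin: centre of its underside.

How it is judged:
By the outcome, as a careful person would: the job done as asked, in the order asked, and still so for the second after the job is handed in, while the arm keeps its last pose, push and grip.
It also fails if it takes over 56 s, if anything falls off the work surface, if the arm or the gripper's body presses on something with over 40 N, if the wrist force passes 120 N, or if a joint passes its speed limit or range.

## Robot

A 6-joint arm with a two-finger parallel gripper is mounted at the origin on the work surface. World frame = base frame: x ahead of the robot, y to its left, z up, the work surface at z = 0. Lengths are in m, angles in rad, forces in N, time in s.
With the tool pointing down it reaches from about 0.35 to 1 m from the base axis. Payload 7.1 kg.
Tool frame: the origin (TCP) lies on the centre line of the jaws, within the pads' length; the fingertips stand 11 mm ahead of it and the grasp point (between the pads) lies 8 mm behind it; x points along the fingers, z is the direction in which the jaws open and shut, and the axes are right-handed (so a half turn about x gives the same grasp; the last joint's range is limited). The gripper opens to 85 mm and grips with 20 to 120 N. Pads are 22 mm wide; open, the fingers measure 114 mm over their backs; the gripper's body (76 mm by 85 mm) begins 54 mm behind the grasp point. The pads swing forward as they close: fully open they stand 13 mm farther back than shut.
Start: joints at [-1.149, 0.423, 1.63, -0, 1.089, -0.019], TCP at [0.267, -0.565, 0.242] pointing down, gripper open.
Joint ranges: [-3, 3], [-0.9, 2.11], [0.09, 2.58], [-1.31, 4.45], [0.11, 2.69], [-2.54, 2.54]. Speed limits (rad/s): [2.39, 2.39, 3.01, 3.14, 3.14, 3.14].

## Interface

Orientations are given as a rotation vector (axis times angle).
In Python, from rig import bot, vision, job gives the robot as it stands.
- The arm moves only by the shell command python3 -m jog 'ROWS' [FORCE]. ROWS is JSON, a list of rows, each a list of 7 numbers: the shift along the tool's x, y, z in mm, then the turn, a rotation vector about the tool's x, y, z in rad, then the finger opening in mm, from 0 to 85.4. A call has 1 to 5 rows; each row shifts and turns the commanded pose from where the row before left it, along the tool's axes as they then stand; what a row does not reach is not made up. A row lasts 1/8 s, in which the tool goes at most 62.5 mm and 10.7 degrees, less where a joint would pass 70% of its speed; a pose out of reach is approached as far as the arm can. A call with a gripper value outside its range is refused whole. The fingers move at their own pace and stop on an object; FORCE is the grip in N (left out, the last holds). Time passes only in rows, so rows that do not move let the fingers close. It gives the time, the measured TCP pose, the force and the opening at its end, in the units of the state.
- bot.read_state(): the state, without advancing time (a new reading comes with each control period).
- vision.read_camera(name): name is "side" or "top"; returns a dict with "image" (400x640x3 uint8, red, green, blue), "fx", "fy", "cx", "cy" (pixels), "k1" (the pictures are not rectified: a ray, as slopes to the right and down, at radius r is drawn at 1 + k1 r^2 times it, then the intrinsics apply), "extrinsics" (4x4, takes a point from world to camera coordinates). Camera axes: x right, y down, z forward; pixel columns grow to the right and rows downward; lengths in m; the calibration is good to about 2 mm. A picture is of the moment at which its call begins. There is no depth.
- job.finish_job(): hands the job in, once; it reports no verdict.
The state is a dict: "clock": time; "q": joint angles; "joint_velocities": joint speeds; "joint_efforts": joint torques, N m; "position": TCP position; "tool_rot": TCP orientation; "wrist_force": force on the tool from outside, world axes, zero at the start; "torque": the same for the moment, N m; "gripper_width": finger opening in m.
Only numpy, scipy, OpenCV 4.12 (cv2) and the standard library are available. Lean on these libraries where they do the work, as an engineer would, in place of code of your own. Each camera call takes 0.05 s, during which the arm holds its last target. There are 200 camera calls.

## Working session

There is one attempt and no reset: what is moved stays moved. The work goes in short steps, Python scripts to look and compute and a shell command to move; the robot and the scene stay as the last step left them, time stands still between calls to the robot, and variables do not carry over. Pictures are saved under pics/ and viewed, about 8 in all and at most 12, crops included, and the job is handed in when it is done.

```bash
ls; mkdir -p pics; cat > h.py <<'E'
import numpy as np, cv2
from scipy.spatial.transform import Rotation as R
from rig import bot, vision
def cam(n):
    c=vision.read_camera(n); return c
def K(c): return np.array([[c['fx'],0,c['cx']],[0,c['fy'],c['cy']],[0,0,1.]])
def ray(c,u,v):
    d=np.array([(u-c['cx'])/c['fx'],(v-c['cy'])/c['fy']]); s=d.copy()
    for _ in range(20): s=d/(1+c['k1']*(s@s))
    E=np.array(c['extrinsics']); Rm=E[:3,:3]; o=-Rm.T@E[:3,3]
    return o, Rm.T@np.array([s[0],s[1],1])
def onz(c,u,v,z):
    o,d=ray(c,u,v); return o+d*(z-o[2])/d[2]
def proj(c,p):
    E=np.array(c['extrinsics']); q=E[:3,:3]@np.array(p)+E[:3,3]; s=q[:2]/q[2]; s=s*(1+c['k1']*(s@s))
    return np.array([c['fx']*s[0]+c['cx'],c['fy']*s[1]+c['cy']])
def save(c,n,crop=None,f=1):
    im=cv2.cvtColor(c['image'],cv2.COLOR_RGB2BGR)
    if crop: x0,y0,x1,y1=crop; im=im[y0:y1,x0:x1]
    cv2.imwrite('pics/'+n,cv2.resize(im,None,fx=f,fy=f,interpolation=cv2.INTER_CUBIC))
def st():
    s=bot.read_state(); print('t',round(s['clock'],2),'p',np.round(s['position'],4),'F',np.round(s['wrist_force'],1),'w',round(s['gripper_width'],4)); print(np.round(R.from_rotvec(s['tool_rot']).as_matrix(),3)); return s
E
python3 - <<'E'
from h import *
st()
for n in('top','side'):
    c=cam(n); save(c,n+'1.png'); np.savez('/tmp/%s1.npz'%n,**c); E=np.array(c['extrinsics']); print(n,c['fx'],c['k1'],-E[:3,:3].T@E[:3,3],E[2,:3])
E
```

```text
pics
t 0.0 p [ 0.2664 -0.5648  0.2415] F [-1.   0.2  0.9] w 0.0852
[[-0.001  0.904  0.427]
 [ 0.001  0.427 -0.904]
 [-1.     0.    -0.002]]
top 388.573060460785 0.0036867172036813864 [ 0.44077439 -0.02112998  1.1166828 ] [ 0.16752    -0.00325088 -0.98586332]
side 375.4935774453629 0.002012829933250417 [ 0.86400099 -0.78027015  0.8839399 ] [-0.22671132  0.66715577 -0.70958097]
```

View pics/top1.png

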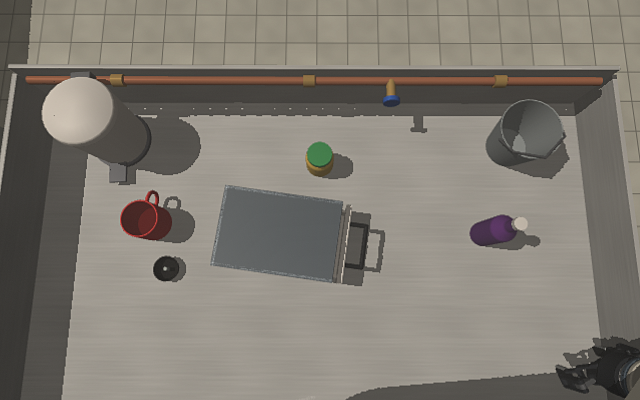

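View pics/side1.png

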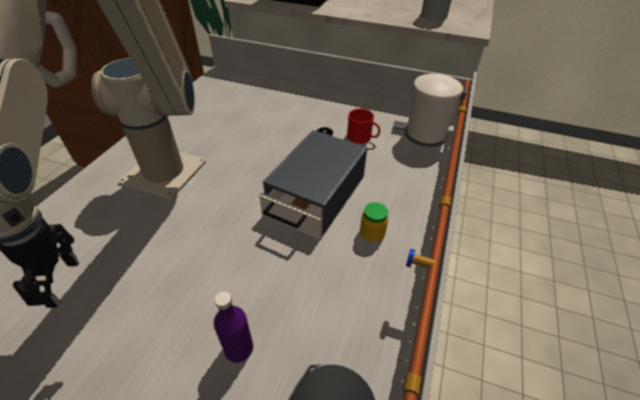

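The top view shows the unit top at corners of about (227,186), (343,203), (330,282) and (211,265). The handle bar is near x=365, row 250, the bottle at (495,230), the jar at (320,157), the mug at (140,218) and the strainer at (166,268). In the side view the unit's front faces lower left and the drawer is nearly shut.

```bash
python3 - <<'E'
from h import *
c=dict(np.load('/tmp/top1.npz')); s=dict(np.load('/tmp/side1.npz'))
cs=[onz(c,u,v,.13) for u,v in((343,203),(330,282),(211,265),(227,186))]
for p in cs: print('top corner',p.round(3))
for a,b in((0,1),(1,2),(2,3),(3,0)): print(np.linalg.norm(cs[a]-cs[b]).round(3))
# dark unit top mask minAreaRect
im=cv2.cvtColor(c['image'],cv2.COLOR_RGB2HSV)
g=c['image'].astype(int); m=((g.max(2)<125)&(g[...,2]>=g[...,0])).astype(np.uint8); m[:180]=0;m[290:]=0;m[:,:205]=0;m[:,350:]=0
m=cv2.morphologyEx(m,cv2.MORPH_OPEN,np.ones((5,5)))
k=max(cv2.findContours(m,0,1)[0],key=cv2.contourArea); r=cv2.minAreaRect(k); print(r,cv2.boxPoints(r).round(1).tolist())
for n,(u,v),z in(('bottlecap',(520,224),.23),('bottlebase',(480,233),.0),('jarlid',(320,154),.1),('mugrim',(139,219),.1),('str',(166,268),.026)): print(n,onz(c,u,v,z).round(3))
# predicted handle from unit frame
f=(cs[0]+cs[1])/2; x=(cs[2]+cs[3])/2-f; x/=np.linalg.norm(x); y=np.array([-x[1],x[0],0]); print('front mid',f,'x',x,'yaw',np.degrees(np.arctan2(x[1],x[0])))
for d in(0,.012):
  h=f-x*(d+.045+.015*0); h[2]=.085; print(d,h.round(4),proj(c,h).round(1),proj(c,h+y*.055).round(1),proj(c,h-y*.055).round(1),proj(s,h).round(1))
save(c,'topc.png',(200,170,400,300),4)
E
```

```text
top corner [ 0.626 -0.077  0.13 ]
top corner [ 0.426 -0.043  0.13 ]
top corner [0.467 0.256 0.13 ]
top corner [0.671 0.225 0.13 ]
0.204
0.302
0.206
0.305
((277.79205322265625, 233.27090454101562), (119.77193450927734, 81.44570922851562), 7.969610214233398) [[212.8000030517578, 265.29998779296875], [224.10000610351562, 184.60000610351562], [342.70001220703125, 201.1999969482422], [331.5, 281.8999938964844]]
bottlecap [ 0.559 -0.478  0.23 ]
bottlebase [ 0.563 -0.479  0.   ]
jarlid [ 0.767 -0.017  0.1  ]
mugrim [0.588 0.46  0.1  ]
str [0.462 0.409 0.026]
front mid [ 0.52596436 -0.05965001  0.13      ] x [ 1.42256398e-01  9.89829843e-01 -1.83122504e-16] yaw 81.82156460382403
0 [ 0.5196 -0.1042  0.085 ] [352.8 245.7] [350.  266.5] [355.4 225.3] [283.7 213. ]
0.012 [ 0.5179 -0.1161  0.085 ] [357.2 246.4] [354.6 267.1] [359.9 226. ] [281.5 215.6]
```

View pics/topc.png

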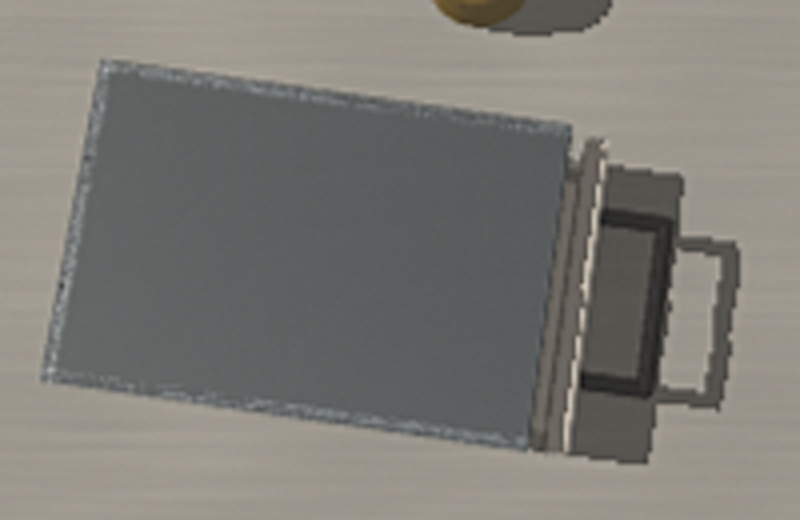

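```bash
cat >> h.py <<'E'
F0=np.array([.5255,-.0633,0]); UX=np.array([.1423,.9898,0]); UY=np.array([-.9898,.1423,0])
def U(p): # world -> unit
    d=np.array(p)-F0; return np.array([d@UX,d@UY,d[2]])
def W(u): return F0+UX*u[0]+UY*u[1]+np.array([0,0,u[2]])
def delta(p,Rt=None):
    s=bot.read_state(); A=R.from_rotvec(s['tool_rot']).as_matrix()
    print('d tool mm',(A.T@(np.array(p)-s['position'])*1000).round(1), 'U',U(s['position']).round(4))
    if Rt is not None: print('turn',R.from_matrix(A.T@Rt).as_rotvec().round(3))
E
python3 - <<'E'
from h import *
c=dict(np.load('/tmp/top1.npz'))
for u,v in((364.2,245.8),(366.2,223.7),(362,268)):
  h=onz(c,u,v,.085); print(h.round(4),U(h).round(4))
h=onz(c,364.2,245.8,.085); h[2]=.2
Rt=np.column_stack([[0,0,-1],UY*-1*-1,-UX]); print(np.linalg.det(Rt))
Rt=np.column_stack([[0,0,-1],np.cross(-UX,[0,0,-1]),-UX])
delta(h,Rt)
E
```

```text
[ 0.5194 -0.1345  0.085 ] [-0.0714 -0.0041  0.085 ]
[ 0.5785 -0.1409  0.085 ] [-0.0693 -0.0635  0.085 ]
[ 0.4611 -0.1278  0.085 ] [-0.073   0.0545  0.085 ]
-0.99995333
d tool mm [  42.   412.3 -281.2] U [-0.5332  0.185   0.2416]
turn [ 0.584 -0.001  0.   ]
```

```bash
python3 -m jog '[[0,50,-34,0,0,0,50],[0,50,-34,0,0,0,50],[0,50,-34,0,0,0,50],[0,50,-34,0,0,0,50],[0,50,-34,0,0,0,50]]' && python3 -m jog '[[0,50,-34,0,0,0,45],[0,50,-34,0,0,0,45],[0,50,-34,0.18,0,0,45],[0,0,0,0.18,0,0,45],[0,0,0,0.18,0,0,45]]'
python3 - <<'E'
from h import *
st(); delta(W([-.0714,-.004,.16]),np.column_stack([[0,0,-1],np.cross(-UX,[0,0,-1]),-UX]))
E
```

```text
clock: 0.72
position: [0.4208, -0.303, 0.2422]
tool_rot: [0.879, 1.386, -0.879]
wrist_force: [0.7, -0.6, 0.1]
gripper_width: 0.0497
clock: 1.35
position: [0.5108, -0.1508, 0.2419]
tool_rot: [1.276, 1.165, -1.277]
wrist_force: [-0.1, -0.5, -0.9]
gripper_width: 0.0446
t 1.35 p [ 0.5108 -0.1508  0.2419] F [-0.1 -0.5 -0.9] w 0.0446
[[-0.001  0.996 -0.092]
 [ 0.    -0.092 -0.996]
 [-1.    -0.001 -0.   ]]
d tool mm [ 81.9   7.1 -16.9] U [-0.0887  0.0021  0.2419]
turn [ 0.051 -0.     0.001]
```

```bash
python3 -m jog '[[35,7,-16,0.05,0,0,42],[35,0,0,0,0,0,42],[0,0,0,0,0,0,42]]'
python3 - <<'E'
from h import *
st(); delta(W([-.0714,-.004,.075]),np.column_stack([[0,0,-1],np.cross(-UX,[0,0,-1]),-UX]))
s=cam('side'); save(s,'s2.png',(220,120,380,240),5)
h=W([-.0714,-.004,.085]); print(proj(s,h))
E
```

```text
clock: 1.72
position: [0.517, -0.1359, 0.17]
tool_rot: [1.308, 1.146, -1.314]
wrist_force: [-0.5, 0.2, 0.1]
gripper_width: 0.0421
t 1.73 p [ 0.517  -0.1359  0.17  ] F [-0.5  0.2  0.1] w 0.0421
[[-0.006  0.991 -0.137]
 [ 0.002 -0.137 -0.991]
 [-1.    -0.006 -0.001]]
d tool mm [94.9  2.7 -1.6] U [-0.073  -0.0019  0.17  ]
turn [ 0.005 -0.001  0.006]
[279.28308173 220.1672779 ]
```

View pics/s2.png

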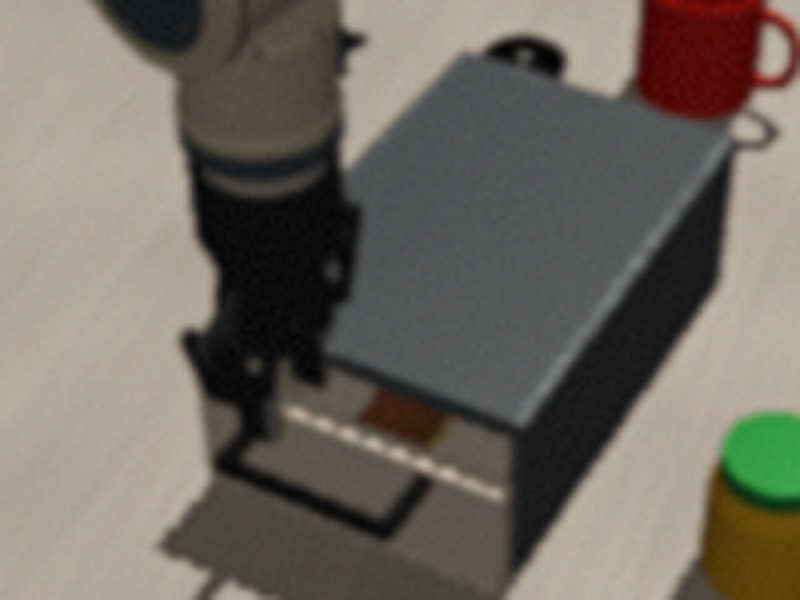

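The side view shows the bar from about (266,213) to (297,226). Its middle is near (281,219) and the prediction was (279,220), so they agree. The gripper is above it with jaws astride. Next I descend and grip.

```bash
python3 -m jog '[[35,1,-1,0,0,0,42],[35,1,0,0,0,0,42],[22,0,0,0,0,0,42],[0,0,0,0,0,0,42]]' && python3 -m jog '[[0,0,0,0,0,0,20],[0,0,0,0,0,0,8],[0,0,0,0,0,0,5],[0,0,0,0,0,0,5],[0,0,0,0,0,0,5]]' 40
python3 -c "
from h import *
st();print(U(bot.read_state()['position']))"
```

```text
clock: 2.28
position: [0.5211, -0.1361, 0.0804]
tool_rot: [1.31, 1.141, -1.311]
wrist_force: [0.7, -1.3, 0.5]
gripper_width: 0.0421
clock: 2.9
position: [0.5224, -0.1362, 0.0822]
tool_rot: [1.311, 1.138, -1.308]
wrist_force: [-1.0, 0.9, 5.2]
gripper_width: 0.0108
t 2.9 p [ 0.5224 -0.1362  0.0822] F [-1.   0.9  5.2] w 0.0108
[[ 0.003  0.99  -0.138]
 [-0.001 -0.138 -0.99 ]
 [-1.     0.003  0.   ]]
[-0.07257086 -0.00730517  0.08215897]
```

```bash
python3 -m jog '[[0,0,20,0,0,0,5],[0,0,35,0,0,0,5],[0,0,35,0,0,0,5],[0,0,35,0,0,0,5],[0,0,25,0,0,0,5]]' && python3 -m jog '[[0,0,8,0,0,0,5],[0,0,4,0,0,0,5],[0,0,0,0,0,0,5]]' 
python3 -c "
from h import *
st();print(U(bot.read_state()['position']))"
```

```text
clock: 3.52
position: [0.5012, -0.2859, 0.0822]
tool_rot: [1.311, 1.138, -1.309]
wrist_force: [1.0, 3.4, 5.2]
gripper_width: 0.0103
clock: 3.9
position: [0.4996, -0.2972, 0.0821]
tool_rot: [1.31, 1.138, -1.309]
wrist_force: [-1.6, -1.5, 8.0]
gripper_width: 0.01
t 3.9 p [ 0.4996 -0.2972  0.0821] F [-1.6 -1.5  8. ] w 0.01
[[ 0.002  0.99  -0.138]
 [-0.002 -0.138 -0.99 ]
 [-1.     0.002  0.002]]
[-0.23524486 -0.00767964  0.08213826]
```

```bash
for i in 1; do python3 -m jog '[[0,0,4,0,0,0,5],[0,0,3,0,0,0,5],[0,0,0,0,0,0,5]]'; done; python3 -m jog '[[0,0,3,0,0,0,5],[0,0,0,0,0,0,5]]'
python3 - <<'E'
from h import *
st();print(U(bot.read_state()['position']))
c=cam('top'); save(c,'t3.png',(200,170,440,320),3)
s=cam('side'); save(s,'s3.png',(180,120,380,270),4)
E
```

```text
clock: 4.28
position: [0.4994, -0.2984, 0.0821]
tool_rot: [1.317, 1.144, -1.308]
wrist_force: [5.9, 27.3, 16.0]
gripper_width: 0.0103
clock: 4.53
position: [0.4993, -0.2986, 0.0821]
tool_rot: [1.32, 1.147, -1.307]
wrist_force: [11.2, 41.5, 18.5]
gripper_width: 0.0104
t 4.53 p [ 0.4993 -0.2986  0.0821] F [11.2 41.5 18.5] w 0.0104
[[ 0.001  0.99  -0.14 ]
 [ 0.01  -0.14  -0.99 ]
 [-1.    -0.    -0.01 ]]
[-0.23662645 -0.00755967  0.08207301]
```

View pics/s3.png

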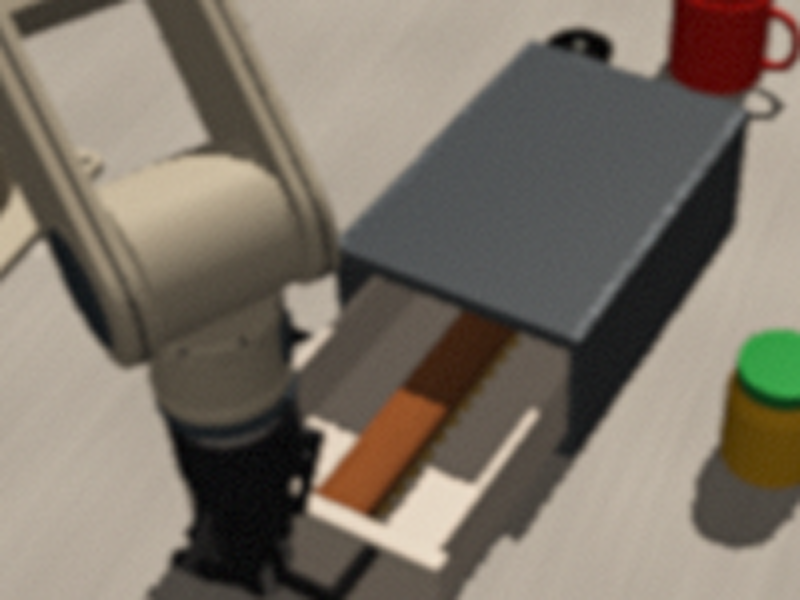

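The drawer has hit its stop at 41 N, and the brush is visible with its rear under the top. I relax the pull, release and raise.

```bash
python3 -m jog '[[0,0,-7,0,0,0,5],[0,0,0,0,0,0,36],[0,0,0,0,0,0,42],[0,0,0,0,0,0,42]]' && python3 -m jog '[[-50,0,0,0,0,0,42],[-50,0,0,0,0,0,42],[-50,0,0,0,0,0,60],[-40,30,20,0,0,0,70],[0,0,40,0,0,0,70]]' && python3 -m jog '[[0,0,50,0,0,0,70],[0,0,0,0,0,0,70]]'
python3 - <<'E'
from h import *
st();print(U(bot.read_state()['position']))
c=cam('top'); save(c,'t4.png',(220,160,440,325),3.6);np.savez('/tmp/top4.npz',**c)
s=cam('side'); np.savez('/tmp/side4.npz',**s)
E
```

```text
clock: 5.12
position: [0.4984, -0.2997, 0.0804]
tool_rot: [1.311, 1.14, -1.311]
wrist_force: [0.1, 0.1, 0.3]
gripper_width: 0.0419
clock: 5.75
position: [0.5231, -0.3645, 0.2749]
tool_rot: [1.309, 1.133, -1.305]
wrist_force: [0.7, -0.2, -0.4]
gripper_width: 0.07
clock: 6.0
position: [0.512, -0.4157, 0.27]
tool_rot: [1.312, 1.138, -1.313]
wrist_force: [0.0, -0.0, 0.2]
gripper_width: 0.0699
t 6.0 p [ 0.512  -0.4157  0.27  ] F [ 0.  -0.   0.2] w 0.0699
[[ 0.     0.99  -0.142]
 [-0.001 -0.142 -0.99 ]
 [-1.     0.     0.001]]
[-0.35070553 -0.03676605  0.27001466]
```

View pics/t4.png

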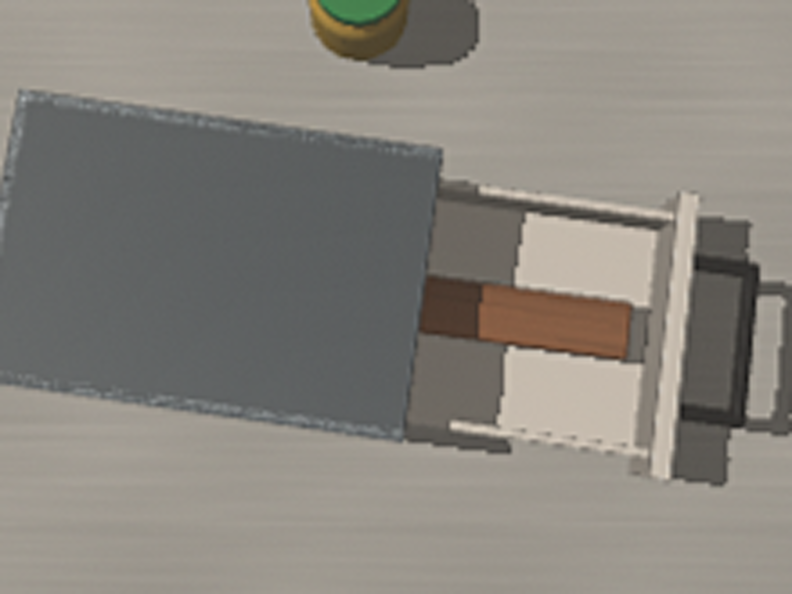

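The top view shows the drawer fully open. The brush is visible from crop (425,303) to its front end at (629,331), with about 10–15 mm between its front end and the panel. Bystanders are untouched.

```bash
python3 - <<'E'
from h import *
c=dict(np.load('/tmp/top4.npz'))
hsv=cv2.cvtColor(c['image'],cv2.COLOR_RGB2HSV); m=cv2.inRange(hsv,(3,90,40),(18,255,255)); m[:200]=0;m[290:]=0;m[:,:330]=0;m[:,:]*=1;m[:,410:]=0
k=max(cv2.findContours(m,0,1)[0],key=cv2.contourArea); b=cv2.boxPoints(cv2.minAreaRect(k)); 
P=[onz(c,u,v,.06) for u,v in b]
for p in P: print(p.round(4),U(p).round(4))
e=sorted(range(4),key=lambda i:U(P[i])[0]); f=(P[e[0]]+P[e[1]])/2; r=(P[e[2]]+P[e[3]])/2; d=(r-f)/np.linalg.norm(r-f)
print('front',f,U(f),'dir',d,'yaw rel',np.degrees(np.arctan2(d@UY,d@UX)),'w',np.linalg.norm(P[e[0]]-P[e[1]]))
# front panel top inner edge
for u,v in((679,192),(652,476),(699,195),(671,480)):
  p=onz(c,220+u/3.6,160+v/3.6,.095); print('panel',U(p).round(4))
E
```

```text
[ 0.5055 -0.0615  0.06  ] [-0.0011  0.0201  0.06  ]
[ 0.5477 -0.0678  0.06  ] [-0.0013 -0.0226  0.06  ]
[ 0.5258 -0.2218  0.06  ] [-0.1569 -0.0229  0.06  ]
[ 0.4839 -0.2145  0.06  ] [-0.1556  0.0197  0.06  ]
front [ 0.50482865 -0.21818667  0.06      ] [-0.15624836 -0.00157987  0.06      ] dir [0.14018226 0.99012572 0.        ] yaw rel 0.12275840414533207 w 0.042572203085969075
panel [-0.1767 -0.1059  0.095 ]
panel [-0.1795  0.1016  0.095 ]
panel [-0.1916 -0.1058  0.095 ]
panel [-0.1932  0.1024  0.095 ]
```

```bash
python3 -m jog '[[0,-7,-50,0,0,0,65],[0,-7,-50,0,0,0,65],[0,-7,-50,0,0,0,65],[0,-7,-50,0,0,0,65],[0,-7,-45,0,0,0,65]]'
python3 -c "
from h import *
s=st();print(U(s['position']),s['q'])"
```

```text
clock: 6.72
position: [0.5115, -0.162, 0.2703]
tool_rot: [1.31, 1.142, -1.309]
wrist_force: [0.5, -0.2, 0.0]
gripper_width: 0.065
t 6.72 p [ 0.5115 -0.162   0.2703] F [ 0.5 -0.2  0. ] w 0.065
[[-0.     0.991 -0.136]
 [ 0.    -0.136 -0.991]
 [-1.    -0.    -0.   ]]
[-9.97351675e-02 -1.70266075e-04  2.70342099e-01] [-3.29208877e-01  2.60134477e-01  1.79970497e+00  4.40114817e-04
  1.08206785e+00  1.37825719e+00]
```

```bash
python3 -m jog '[[0,0,0,-0.18,0,0,65],[0,0,0,-0.18,0,0,65],[0,0,0,-0.18,0,0,65],[0,0,0,-0.18,0,0,65],[0,0,0,-0.18,0,0,65]]' && python3 -m jog '[[20,0,0,-0.18,0,0,65],[30,0,0,-0.18,0,0,65],[30,0,0,-0.18,0,0,65],[30,0,0,-0.13,0,0,65],[0,0,0,0,0,0,65]]'
python3 - <<'E'
from h import *
s=st();Rt=np.column_stack([[0,0,-1],UX,-UY]);delta(W([-.106,-.0016,.047]),Rt);print(s['q'])
c=cam('side'); save(c,'s5.png',(180,120,380,270),4)
E
```

```text
clock: 7.35
position: [0.5116, -0.1637, 0.2702]
tool_rot: [0.627, 1.479, -0.627]
wrist_force: [0.5, -0.8, 0.0]
gripper_width: 0.0651
clock: 7.98
position: [0.5102, -0.1634, 0.1585]
tool_rot: [0.11, 1.573, -0.108]
wrist_force: [-0.0, -0.1, 0.2]
gripper_width: 0.0655
t 7.97 p [ 0.5102 -0.1634  0.1585] F [-0.  -0.1  0.2] w 0.0655
[[-0.005  0.139  0.99 ]
 [ 0.002  0.99  -0.139]
 [-1.     0.001 -0.005]]
d tool mm [111.5  -4.9   3.1] U [-0.1013  0.0009  0.1585]
turn [ 0.004 -0.005 -0.001]
[-3.32248818e-01  4.12520697e-01  1.88390243e+00  1.96919838e-04
  8.50330727e-01 -1.93272660e-01]
```

View pics/s5.png

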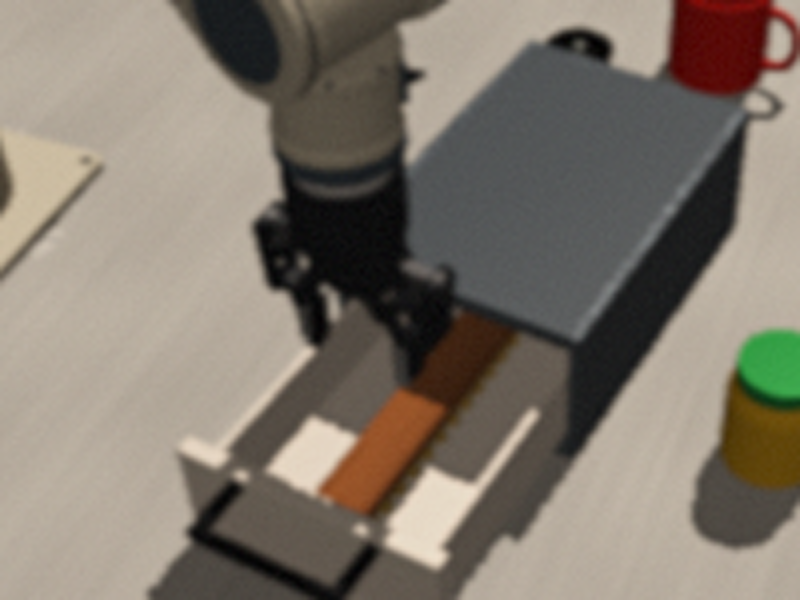

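The side view shows the gripper above the open drawer with its jaws across the brush. The brush's front edge is at about (267,246). I check that against the top-view estimate while descending to just above the wood.

```bash
python3 -m jog '[[30,-3,3,0,0,0,65],[30,-2,0,0,0,0,65],[10,0,0,0,0,0,65],[0,0,0,0,0,0,65]]'
python3 - <<'E'
from h import *
s=st();Rt=np.column_stack([[0,0,-1],UX,-UY]);delta(W([-.106,-.0016,.047]),Rt)
c=dict(np.load('/tmp/side4.npz')); print(proj(c,W([-.1562,-.0016,.06])), U(onz(c,266.6,246.3,.06)))
c=cam('side'); save(c,'s6.png',(180,160,340,280),5)
E
```

```text
clock: 8.52
position: [0.5146, -0.1702, 0.0909]
tool_rot: [0.11, 1.568, -0.11]
wrist_force: [-0.5, -0.0, 0.6]
gripper_width: 0.0648
t 8.53 p [ 0.5146 -0.1702  0.0909] F [-0.5 -0.   0.6] w 0.0648
[[ 0.     0.139  0.99 ]
 [-0.     0.99  -0.139]
 [-1.     0.     0.   ]]
d tool mm [43.9  1.3 -2.9] U [-0.1073 -0.0045  0.0909]
turn [ 0.003  0.    -0.   ]
[262.59924743 245.75529626] [-0.15245728 -0.01235583  0.06      ]
```

View pics/s6.png

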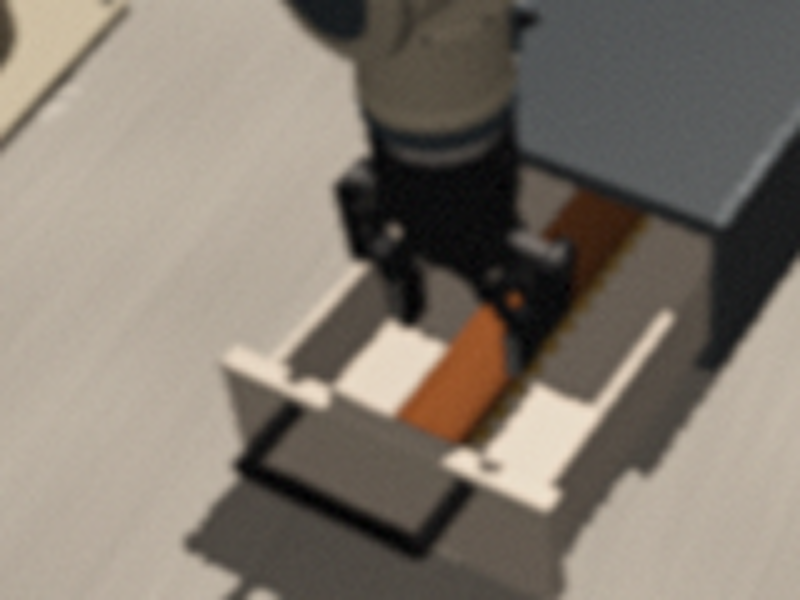

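The side view puts the brush about 8 mm further to -y of the unit than the top view does. I take the middle, open wider and descend. The jaws will centre it.

```bash
python3 -m jog '[[0,1,3,0,0,0,78],[0,0,0,0,0,0,78],[15,0,0,0,0,0,78],[15,0,0,0,0,0,78],[14,0,0,0,0,0,78]]'; python3 -c "
from h import *
s=st();print(U(s['position']))"
```

```text
clock: 9.2
position: [0.5169, -0.1695, 0.0448]
tool_rot: [0.109, 1.569, -0.109]
wrist_force: [1.5, -0.5, 0.3]
gripper_width: 0.0783
t 9.2 p [ 0.5169 -0.1695  0.0448] F [ 1.5 -0.5  0.3] w 0.0783
[[-0.001  0.139  0.99 ]
 [ 0.     0.99  -0.139]
 [-1.     0.    -0.001]]
[-0.1063752  -0.00658285  0.04476318]
```

No contact on the way down, so I close the jaws.

```bash
python3 -m jog '[[-2,0,0,0,0,0,60],[0,0,0,0,0,0,50],[0,0,0,0,0,0,44],[0,0,0,0,0,0,40],[0,0,0,0,0,0,36]]' 30; python3 -m jog '[[0,0,0,0,0,0,36],[0,0,0,0,0,0,36],[0,0,0,0,0,0,36]]' 100;python3 -c "
from h import *
s=st();print(U(s['position']))"
```

```text
clock: 9.82
position: [0.5176, -0.1698, 0.0488]
tool_rot: [0.109, 1.568, -0.109]
wrist_force: [-0.1, -0.0, 3.7]
gripper_width: 0.0437
clock: 10.2
position: [0.5179, -0.1699, 0.0492]
tool_rot: [0.109, 1.567, -0.109]
wrist_force: [-1.7, 0.1, 6.8]
gripper_width: 0.0422
t 10.2 p [ 0.5179 -0.1699  0.0492] F [-1.7  0.1  6.8] w 0.0422
[[ 0.001  0.138  0.99 ]
 [-0.     0.99  -0.138]
 [-1.    -0.     0.001]]
[-0.10655557 -0.0076248   0.04915172]
```

```bash
python3 -m jog '[[-10,1,0,0,0,-0.035,36],[-10,1,0,0,0,-0.035,36],[-12,1,0,0,0,-0.07,36],[0,0,0,0,0,0,36]]';python3 -c "
from h import *
s=st();print(U(s['position']),s['q'])"
```

```text
clock: 10.7
position: [0.5187, -0.1648, 0.0807]
tool_rot: [-0.002, 1.574, -0.217]
wrist_force: [0.0, 0.7, -1.7]
gripper_width: 0.0419
t 10.7 p [ 0.5187 -0.1648  0.0807] F [ 0.   0.7 -1.7] w 0.0419
[[-0.018  0.135  0.991]
 [-0.138  0.981 -0.137]
 [-0.99  -0.139  0.001]]
[-0.10142142 -0.00769548  0.08068759] [-0.25588684  0.5472836   1.91273467 -0.22258431  0.67571633  0.05474314]
```

```bash
python3 -m jog '[[-15,0,0,0,0,-0.07,36],[-15,-1,0,0,0,-0.07,36],[-15,-2,0,0,0,-0.07,36],[0,0,0,0,0,0,36]]';python3 - <<'E'
from h import *
s=st();print(U(s['position']),s['q'])
c=cam('side'); save(c,'s7.png',(160,80,400,280),3.3)
E
```

```text
clock: 11.2
position: [0.5194, -0.1584, 0.1248]
tool_rot: [-0.167, 1.574, -0.38]
wrist_force: [0.2, -0.3, -2.2]
gripper_width: 0.0419
t 11.2 p [ 0.5194 -0.1584  0.1248] F [ 0.2 -0.3 -2.2] w 0.0419
[[-0.046  0.129  0.991]
 [-0.338  0.931 -0.137]
 [-0.94  -0.341  0.   ]]
[-0.09498532 -0.00746547  0.12482143] [-0.1350866   0.49400293  1.90906525 -0.49399332  0.80266739  0.36027209]
```

View pics/s7.png

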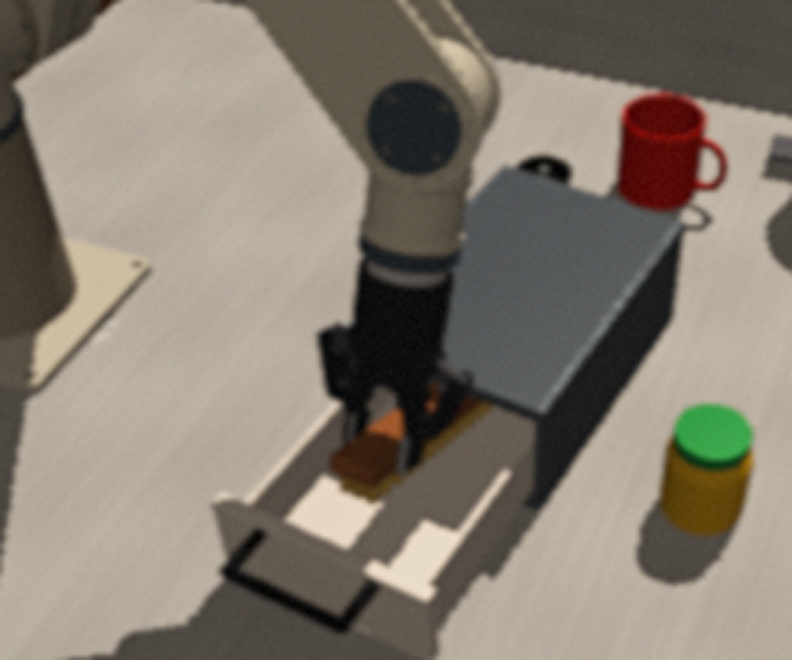

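```bash
python3 - <<'E'
from h import *
c=cam('side'); s=bot.read_state(); A=R.from_rotvec(s['tool_rot']).as_matrix()
for n,l in(('top+y',(-.011,-.05,-.022)),('top-y',(-.011,-.05,.022)),('bot+y',(.007,-.05,-.022)),('bot-y',(.007,-.05,.022))):
  print(n,(3.3*(proj(c,s['position']+A@np.array(l))-[160,80])).round())
for l in((.029,.2,0),(-.011,.2,0),(.029,-.05,0)): print(U(s['position']+A@np.array(l)).round(3))
hsv=cv2.cvtColor(c['image'],cv2.COLOR_RGB2HSV); save(c,'s8.png',(240,190,320,250),8)
E
```

```text
top+y [323. 453.]
top-y [369. 473.]
bot+y [321. 472.]
bot-y [367. 492.]
[ 0.082 -0.006  0.029]
[ 0.096 -0.006  0.066]
[-0.153 -0.007  0.114]
```

View pics/s8.png

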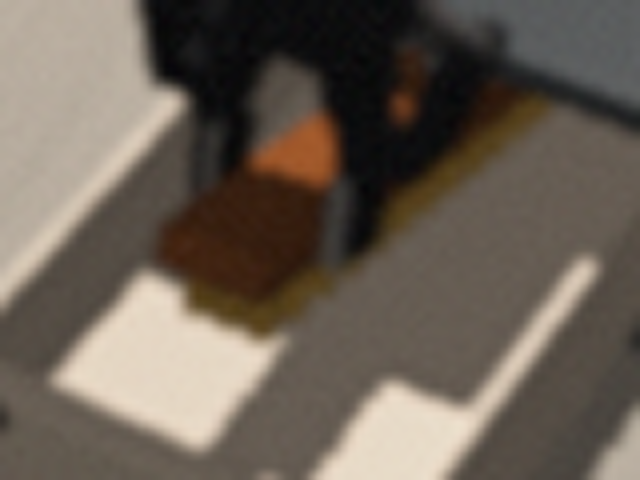

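The front face is where the prediction put it, within 2 px, so the brush has not slipped in the grip. Next I draw it out along its own axis.

```bash
python3 -m jog '[[3,-20,0,0,0,0,36],[0,-30,0,0,0,0,36],[0,-30,0,0,0,0,36],[0,-30,0,0,0,0,36],[0,-30,0,0,0,0,36]]'; python3 - <<'E'
from h import *
s=st();A=R.from_rotvec(s['tool_rot']).as_matrix();print(U(s['position']),s['q'])
for l in((.029,.2,0),(-.011,.2,0),(.029,-.05,0)): print(U(s['position']+A@np.array(l)).round(3))
E
```

```text
clock: 11.92
position: [0.4994, -0.2927, 0.17]
tool_rot: [-0.165, 1.576, -0.383]
wrist_force: [0.3, -0.1, -1.7]
gripper_width: 0.0421
t 11.93 p [ 0.4994 -0.2927  0.17  ] F [ 0.3 -0.1 -1.7] w 0.0421
[[-0.048  0.131  0.99 ]
 [-0.339  0.931 -0.14 ]
 [-0.94  -0.342 -0.001]]
[-0.23078893 -0.00682143  0.17003274] [-0.38381106  0.43658734  1.86106211 -0.47371865  0.81539508  0.07932713]
[-0.053 -0.006  0.074]
[-0.039 -0.006  0.112]
[-0.288 -0.007  0.16 ]
```

```bash
python3 -m jog '[[-28,-10,0,0,0,0,36],[-47,-17,0,0,0,0,36],[-47,-17,0,0,0,0,36],[-47,-17,0,0,0,0,36],[-28,-10,0,0,0,0,36]]'; python3 -m jog '[[0,0,0,0,0,0,36],[0,0,0,0,0,0,36],[0,0,0,0,0,0,36],[0,0,0,0,0,0,36]]';python3 - <<'E'
from h import *
s=st();A=R.from_rotvec(s['tool_rot']).as_matrix();print(U(s['position']),s['q'])
for l in((.029,.2,0),(-.011,.2,0),(.029,-.05,0)): print(U(s['position']+A@np.array(l)).round(3))
a=cam('side')['image'];b=cam('top')['image']
cv2.imwrite('pics/f.png',cv2.cvtColor(np.vstack([a[:,:],b])[:,:,:],cv2.COLOR_RGB2BGR)) 
cv2.imwrite('pics/f2.png',cv2.resize(cv2.imread('pics/f.png'),None,fx=.75,fy=.75,interpolation=cv2.INTER_AREA))
E
```

```text
clock: 12.55
position: [0.5003, -0.2912, 0.3821]
tool_rot: [-0.166, 1.572, -0.384]
wrist_force: [0.9, 0.1, -1.8]
gripper_width: 0.0419
clock: 13.05
position: [0.5003, -0.2895, 0.378]
tool_rot: [-0.167, 1.577, -0.382]
wrist_force: [-0.2, -0.0, -1.3]
gripper_width: 0.0421
t 13.05 p [ 0.5003 -0.2895  0.378 ] F [-0.2 -0.  -1.3] w 0.0421
[[-0.05   0.129  0.99 ]
 [-0.339  0.931 -0.138]
 [-0.94  -0.342 -0.002]]
[-0.22747978 -0.00724149  0.37802765] [-0.377513    0.19171964  1.67303706 -0.36319513  1.21576714 -0.12210243]
[-0.049 -0.006  0.282]
[-0.036 -0.006  0.32 ]
[-0.284 -0.007  0.368]
```

View pics/f2.png

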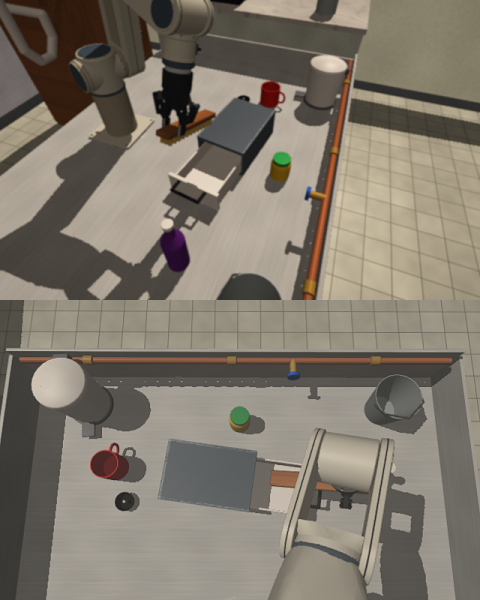

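The side view shows the brush held on the slant in free air, the drawer out, and the bottle, jar, mug and strainer standing where they were. One numeric check of the drawer and bystanders against the earlier frames, then I hand in.

```bash
python3 - <<'E'
from h import *
a=dict(np.load('/tmp/side4.npz'))['image']; o=dict(np.load('/tmp/side1.npz'))['image']; b=cam('side')['image']
def cen(im,lo,hi,box):
    x0,y0,x1,y1=box; m=cv2.inRange(cv2.cvtColor(im,cv2.COLOR_RGB2HSV)[y0:y1,x0:x1],lo,hi); q=cv2.moments(m,True); return (round(q['m10']/q['m00']+x0,1),round(q['m01']/q['m00']+y0,1)) if q['m00'] else None
for n,lo,hi,bx in(('bottle',(125,80,30),(165,255,255),(200,290,270,370)),('lid',(50,100,60),(80,255,255),(350,190,400,230)),('mug',(0,150,80),(6,255,255),(335,100,390,150)),('strainer',(0,0,0),(180,255,45),(312,122,335,136))): print(n,cen(o,lo,hi,bx),cen(b,lo,hi,bx))
p=lambda im:cv2.cvtColor(im,cv2.COLOR_RGB2GRAY)[235:275,235:300]
r=cv2.matchTemplate(cv2.cvtColor(b,cv2.COLOR_RGB2GRAY)[225:285,225:310],p(a),cv2.TM_CCOEFF_NORMED); print('drawer shift px',np.array(cv2.minMaxLoc(r)[3])-10,r.max())
st()
from rig import job; print(job.finish_job())
E
```

```text
bottle (233.5, 333.3) (233.4, 333.2)
lid (375.7, 211.2) (375.6, 211.4)
mug (361.6, 122.2) (360.6, 125.3)
strainer (325.5, 130.6) (325.6, 130.5)
drawer shift px [0 0] 0.79546595
t 13.2 p [ 0.5007 -0.2895  0.3789] F [ 0.3 -0.3 -2. ] w 0.0422
[[-0.048  0.13   0.99 ]
 [-0.339  0.93  -0.138]
 [-0.939 -0.343 -0.001]]
the job is handed in; nothing more can be done
None
```

I opened the drawer to its stop, then drew the brush out on the slant over the drawer front, tilted 20°. It was handed in at 13.2 s, held still in the gripper with 100 N grip.

**Last checks**
- **Clearance:** by the arm pose, the brush's lowest point is at about 0.28 m, some 15 cm above the top of the unit. The wrist feels only about 2 N, the brush's weight.
- **Grip:** the brush had not slipped while tilted in the drawer; its front end matched the prediction within 2 px. The jaw opening held at 42 mm after that.
- **Drawer:** it stopped with about 41 N on the wrist. Its picture position has not shifted since I released it, though the match score was only 0.80 because the shadows changed.
- **Bystanders:** bottle, jar lid and strainer are within 0.2 px of where they started.

**What disagreed**
- **Mug:** its colour mask moved about 3 px, (361.6,122.2) to (360.6,125.3). The arm never went near it and it looks unmoved in both views, so I put this down to a change in shading. I did not confirm that.
- **Brush position:** the side and top cameras differed by about 1 cm sideways before the grasp. I aimed between them with the jaws opened wider.

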